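# Line up the honey jars by size on the bakery's display board

### The job

Set out the four honey jars on the wooden display board in order of size, one standing upright in the middle of each cork coaster: the smallest on the coaster next to the slate sign, then each next larger one along the row, the largest next to the brass bell. One of the jars is still in the delivery carton and must be lifted out. Set the jars down gently without dropping or knocking any over, leave the sign and the bell where they are, and let go of everything.

Things in the scene. Friction and masses are not known exactly. Their poses are not given: they have to be found in the camera images.
- jar_small: The smallest of four honey jars: rigid upright cylinder, 46 mm across all the way up, 78 mm tall, amber with a pale paper band and white lid with green centre; 0.12 kg +-25 %. Loose, stands at table height. Origin: centre of its underside, z up. The jar in the carton (any of the four) is within 15 mm of the middle of its 130 x 130 mm cell; carton walls are 62 mm high.
- jar_medium: The second smallest of four honey jars: rigid upright cylinder, 52 mm across all the way up, 98 mm tall, amber with a pale paper band and white lid with green centre; 0.18 kg +-25 %. Loose, stands at table height. Origin: centre of its underside, z up. The jar in the carton (any of the four) is within 15 mm of the middle of its 130 x 130 mm cell; carton walls are 62 mm high.
- jar_large: The second largest of four honey jars: rigid upright cylinder, 58 mm across all the way up, 118 mm tall, amber with a pale paper band and white lid with green centre; 0.28 kg +-25 %. Loose, stands at table height. Origin: centre of its underside, z up. The jar in the carton (any of the four) is within 15 mm of the middle of its 130 x 130 mm cell; carton walls are 62 mm high.
- jar_giant: The largest of four honey jars: rigid upright cylinder, 64 mm across all the way up, 138 mm tall, amber with a pale paper band and white lid with green centre; 0.40 kg +-25 %. Loose, stands at table height. Origin: centre of its underside, z up. The jar in the carton (any of the four) is within 15 mm of the middle of its 130 x 130 mm cell; carton walls are 62 mm high.
- coaster_a: Round cork coaster at the +y end of the row (the robot's left), 80 mm across, 4 mm thick, fixed on the pale display board (100 x 570 mm, 18 mm thick, long way roughly along y). Four alike in one straight row, 95 mm between centres. Origin: centre of its underside, 18 mm above the table; jars stand on its top, 4 mm higher. Its y axis runs along the row to the +y end.
- coaster_b: Round cork coaster second from the +y end, 80 mm across, 4 mm thick, fixed on the pale display board (100 x 570 mm, 18 mm thick, long way roughly along y). Four alike in one straight row, 95 mm between centres. Origin: centre of its underside, 18 mm above the table; jars stand on its top, 4 mm higher. Its y axis runs along the row to the +y end.
- coaster_c: Round cork coaster third from the +y end, 80 mm across, 4 mm thick, fixed on the pale display board (100 x 570 mm, 18 mm thick, long way roughly along y). Four alike in one straight row, 95 mm between centres. Origin: centre of its underside, 18 mm above the table; jars stand on its top, 4 mm higher. Its y axis runs along the row to the +y end.
- coaster_d: Round cork coaster at the -y end of the row (the robot's right), 80 mm across, 4 mm thick, fixed on the pale display board (100 x 570 mm, 18 mm thick, long way roughly along y). Four alike in one straight row, 95 mm between centres. Origin: centre of its underside, 18 mm above the table; jars stand on its top, 4 mm higher. Its y axis runs along the row to the +y end.
- slate_tag: Small upright black slate sign (56 mm wide, leaning) on a dark wooden foot 50 x 60 mm, 62 mm tall in all, standing loose on the board at one end of the row, about 100 mm beyond the centre of the last coaster. Origin: centre of its underside. It marks the end where the smallest jar belongs.
- bell: Brass counter bell on a dark round foot 64 mm in diameter, 51 mm tall, standing loose on the board at the other end of the row, about 100 mm beyond the centre of the last coaster. Origin: centre of its underside.

How it is judged (in metres and radians):
At the end, for the whole second after the job is handed in: All four jars stand upright, released and at rest on the coasters in order of size, the smallest next to the slate sign and the largest next to the bell, each jar's centre within 14 mm of its coaster's centre (((horizontal distance between slate_tag and coaster_a below 0.16 m and horizontal distance between jar_small and coaster_a below 0.014 m and z of jar_small in the frame of coaster_a between 0.001 and 0.009 m and horizontal distance between jar_medium and coaster_b below 0.014 m and z of jar_medium in the frame of coaster_b between 0.001 and 0.009 m and horizontal distance between jar_large and coaster_c below 0.014 m and z of jar_large in the frame of coaster_c between 0.001 and 0.009 m and horizontal distance between jar_giant and coaster_d below 0.014 m and z of jar_giant in the frame of coaster_d between 0.001 and 0.009 m) or (horizontal distance between slate_tag and coaster_d below 0.16 m and horizontal distance between jar_small and coaster_d below 0.014 m and z of jar_small in the frame of coaster_d between 0.001 and 0.009 m and horizontal distance between jar_medium and coaster_c below 0.014 m and z of jar_medium in the frame of coaster_c between 0.001 and 0.009 m and horizontal distance between jar_large and coaster_b below 0.014 m and z of jar_large in the frame of coaster_b between 0.001 and 0.009 m and horizontal distance between jar_giant and coaster_a below 0.014 m and z of jar_giant in the frame of coaster_a between 0.001 and 0.009 m)) and angle between each of jar_small, jar_medium, jar_large, jar_giant's own z axis and vertical below 0.1 rad and linear speed of each of jar_small, jar_medium, jar_large, jar_giant below 0.02 m/s and angular speed of each of jar_small, jar_medium, jar_large, jar_giant below 0.2 rad/s and contact force between each of jar_small, jar_medium, jar_large, jar_giant and the fingers below 0.1 N); the robot touches nothing.
It fails at once if a jar is dropped or knocked so that it moves faster than 0.5 m/s out of the gripper ((linear speed of jar_small above 0.5 m/s and contact force between jar_small and the fingers below 0.1 N) or (linear speed of jar_medium above 0.5 m/s and contact force between jar_medium and the fingers below 0.1 N) or (linear speed of jar_large above 0.5 m/s and contact force between jar_large and the fingers below 0.1 N) or (linear speed of jar_giant above 0.5 m/s and contact force between jar_giant and the fingers below 0.1 N)).
It fails at once if a jar is tipped over (more than 0.9 rad) (angle between any of jar_small, jar_medium, jar_large, jar_giant's own z axis and vertical above 0.9 rad).
It fails at once if the slate sign or the bell is moved more than 20 mm or tipped (distance of any of slate_tag, bell from where it was at the start of the episode above 0.02 m or angle between any of slate_tag, bell's own z axis and vertical above 0.3 rad).
It also fails if it takes over 109 s, if anything falls off the work surface, if the arm or the gripper's body presses on something with over 40 N, if the wrist force passes 120 N, or if a joint passes its speed limit or range.

### The arm

A 6-joint arm with a two-finger parallel gripper is mounted at the origin on the work surface. World frame = base frame: x ahead of the robot, y to its left, z up, the work surface at z = 0. Lengths are in m, angles in degrees, forces in N, time in s.
With the tool pointing down it reaches from about 0.25 to 0.725 m from the base axis. Payload 9.7 kg.
Tool frame: the origin (TCP) lies midway between the tips of the shut fingers; the grasp point (between the pads) lies 19 mm behind it; z points along the fingers, y is the line along which they close (so a half turn about z gives the same grasp; the last joint's range is limited). The gripper opens to 85 mm and grips with 20 to 120 N. Pads are 22 mm wide; open, the fingers measure 114 mm over their backs; the gripper's body (76 mm by 85 mm) begins 54 mm behind the grasp point. The pads swing forward as they close: fully open they stand 13 mm farther back than shut.
Start: joints at [72.594, 4.979, 10.078, 95.1, 0, 90], TCP at [0.165, 0.525, 0.231] pointing down, gripper open.
Joint ranges: [-179.16, 179.16], [-48.56, 103.87], [-65.8, 70.77], [-126.05, 130.52], [-82.76, 87.17], [-180, 180]. Speed limits (degrees/s): [127.2, 127.2, 147.25, 180, 180, 180].

### API

Orientations are given as [roll, pitch, yaw] about the fixed x, y, z axes, in that order (R = Rz(yaw) Ry(pitch) Rx(roll)).
In Python, from workcell import * gives the robot as it stands.
- The arm moves only by the tool servo_tool, never from a script. Its argument "moves" is a list of rows, each a list of 4 numbers: the shift along the world's x, y, z in a scale on which 1.0 is 0.8 m, then the turn about the world's z in a scale on which 1.0 is pi rad. A call has 1 to 20 rows; each row is the pose to reach, as a shift and turn from the pose commanded when the call began; what a row does not reach only later rows make up. A row lasts 1/12 s, in which the tool goes at most 41.7 mm and 7.16 degrees, less where a joint would pass 70% of its speed; a pose out of reach is approached as far as the arm can. No shift or turn number may pass 1 either way. A call with a gripper value outside its range is refused whole. "claw" is the closure, from 0 (fully open) to 1 (shut), set as the call begins (left out, the last holds). The fingers move at their own pace and stop on an object; "force" is the grip in N (left out, the last holds). Time passes only in rows, so rows that repeat a pose let the fingers close. It gives the time, the measured TCP pose, the force, the opening and the grip force at its end, in the units of the state.
- get_obs(): the state, without advancing time (a new reading comes with each control period).
- camera(name): name is "scene" or "top" or "wrist"; returns the picture (384x512x3 uint8, red, green, blue); there is no depth.
- get_calibration(name): a dict with "fx", "fy", "cx", "cy" (pixels), "rvec" (rotation vector, rad) and "tvec" (3), from world to camera coordinates, as OpenCV has them; the wrist camera has in their place "tool_from_camera" (4x4, takes a point from camera to tool coordinates, whose origin is the TCP and whose axes are the flange's). Camera axes: x right, y down, z forward; pixel columns grow to the right and rows downward; lengths in m; the calibration is good to about 2 mm. A picture is of the moment at which its call begins: read the wrist's pose just before it. get_calibration takes no time and is no camera call.
- job_done(): hands the job in; it is judged then, once.
The state is a dict: "time": time; "q": joint angles; "qd": joint speeds; "joint_efforts": joint torques, N m; "ee_pos": TCP position; "tcp_rot": TCP orientation; "wrist_force": force on the tool from outside, world axes, zero at the start; "torque": the same for the moment, N m; "opening": finger opening in m; "grasp_force": force on a finger pad.
Only numpy, scipy, OpenCV 4.12 (cv2) and the standard library are available. Lean on these libraries where they do the work, as an engineer would, in place of code of your own. Each camera call takes 0.05 s, during which the arm holds its last target. There are 200 camera calls.

## Working session

There is one attempt and no reset: what is moved stays moved. The work goes in short steps, Python scripts to look and compute and a tool call to move; the robot and the scene stay as the last step left them, time stands still between calls to the robot, and variables do not carry over. Pictures are saved under pics/ and viewed, at most 14 in all, crops included, and the job is handed in when it is done.

Besides the shell and the picture viewer there is one more tool, called as name(argument=value, ...), one argument or row to a line, values as JSON. servo_tool: Moves the arm, as the interface text tells. Its arguments: {"type":"object","properties":{"moves":{"type":"array","items":{"type":"array","items":{"type":"number"}}},"claw":{"type":"number"},"force":{"type":"number"}},"required":["moves"]}

```bash
mkdir -p pics
cat > h.py <<'E'
from workcell import *
import numpy as np, cv2
def cal(n):
    c=get_calibration(n); K=np.array([[c['fx'],0,c['cx']],[0,c['fy'],c['cy']],[0,0,1.]])
    R=cv2.Rodrigues(np.array(c['rvec'],float))[0]; t=np.array(c['tvec'],float).ravel()
    return K,R,t
def ray(n,u,v):
    K,R,t=cal(n); d=R.T@np.linalg.solve(K,[u,v,1.]); return -R.T@t,d/np.linalg.norm(d)
def onz(n,u,v,z):
    o,d=ray(n,u,v); return o+d*(z-o[2])/d[2]
def tri(r1,r2):
    (a,d),(b,e)=r1,r2; s=np.linalg.lstsq(np.c_[d,-e],b-a,rcond=None)[0]
    p,q=a+d*s[0],b+e*s[1]; return (p+q)/2,np.linalg.norm(p-q)
E
python3 - <<'E'
from h import *
for n in('top','scene'):
    im=camera(n); np.save(f'pics/{n}0.npy',im); cv2.imwrite(f'pics/{n}0.png',cv2.resize(im[:,:,::-1],(800,600),interpolation=cv2.INTER_CUBIC)); print(n,cal(n))
print(get_obs())
E
```

```text
top (array([[350.95323758,   0.        , 254.01625828],
       [  0.        , 350.95323758, 186.51301797],
       [  0.        ,   0.        ,   1.        ]]), array([[-0.00849043, -0.99994673, -0.0058695 ],
       [-0.98077733,  0.00947169, -0.19490028],
       [ 0.19494549,  0.00410189, -0.9808055 ]]), array([-0.01366265,  0.55129494,  0.80264019]))
scene (array([[419.36115413,   0.        , 255.0078558 ],
       [  0.        , 419.36115413, 201.21887059],
       [  0.        ,   0.        ,   1.        ]]), array([[-0.26839563,  0.96325672, -0.0100137 ],
       [ 0.53801121,  0.14126901, -0.83101564],
       [-0.79906678, -0.22842845, -0.5561589 ]]), array([ 0.16455694, -0.25886286,  1.28035794]))
{'time': 0.1, 'q': array([ 7.25930340e+01,  5.00652598e+00,  1.00399923e+01,  9.51006222e+01,
       -2.14484956e-03,  9.00011737e+01]), 'qd': array([-0.05126089,  0.00651727,  0.17198039,  0.08455423,  0.00999037,
        0.04279798]), 'joint_efforts': array([-3.51064991e-04, -5.21560085e+01,  4.65654659e+01,  1.59877382e-02,
        3.43677505e-05,  3.46155889e-05]), 'ee_pos': array([0.16448378, 0.52460918, 0.23067657]), 'tcp_rot': array([-1.79932844e+02,  2.14622378e-03,  1.62591863e+02]), 'wrist_force': array([ 0.43240214,  0.39481008, -0.5315922 ]), 'torque': array([-0.04067605, -0.04353888,  0.02537424]), 'grasp_force': 0.0, 'opening': 0.08542867884082686}
```

View pics/top0.png

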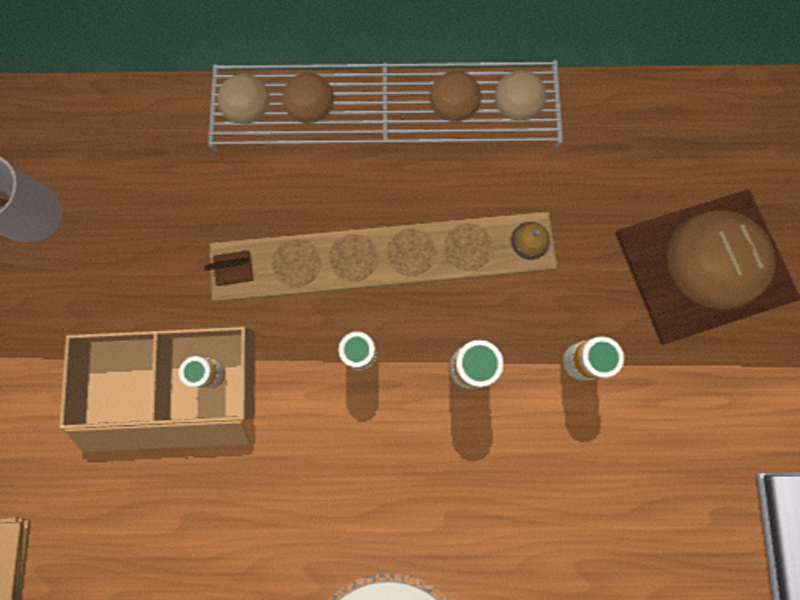

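View pics/scene0.png

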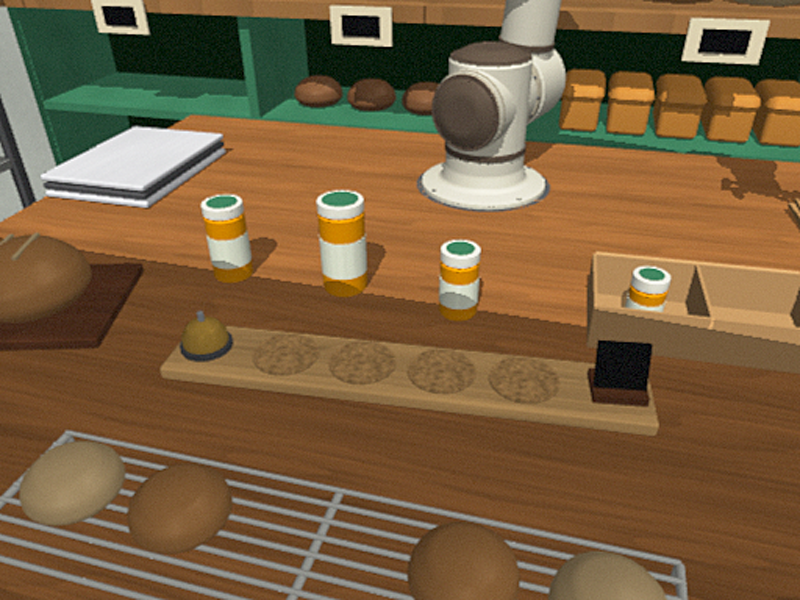

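Both views show the sign at the +y end (top 232,265 at 800x600) and the bell at the −y end (530,240). The coasters lie at about (297,262), (354,257), (412,252) and (468,246). The small jar is in the right carton cell (195,372). The medium jar is at (357,350), the giant at (478,363) and the large at (602,357). I'll measure them next.

```bash
cat > m.py <<'E'
from h import *
def lids(im):
    h=cv2.cvtColor(im,cv2.COLOR_RGB2HSV); m=cv2.inRange(h,(60,70,60),(95,255,255))
    n,l,s,c=cv2.connectedComponentsWithStats(m); return [(*c[i],s[i,4]) for i in range(1,n) if 40<s[i,4]<1500]
E
python3 - <<'E'
from m import *
T=np.load('pics/top0.npy');S=np.load('pics/scene0.npy')
a=lids(T);b=lids(S)
for x in a:
    for y in b:
        p,e=tri(ray('top',*x[:2]),ray('scene',*y[:2]))
        if e<.006 and 0<p[2]<.2: print('jar',np.round(p,4),round(e,4),np.round(x),np.round(y))
# texture/colour of coasters vs board
k=512/800
for n,im,pts in(('top',T,[(297,262),(354,257),(412,252),(468,246),(325,260),(383,254),(440,249)]),('scene',S,[(524,380),(441,370),(362,361),(286,354),(483,375),(402,366),(324,357)])):
    hsv=cv2.cvtColor(cv2.GaussianBlur(im,(0,0),1.5),cv2.COLOR_RGB2HSV)
    print(n,[hsv[int(v*k),int(u*k)].tolist() for u,v in pts])
E
```

```text
jar [0.4586 0.0411 0.097 ] 0.0008 [228. 223. 180.] [294. 158. 115.]
jar [ 0.4428 -0.309   0.1162] 0.0002 [386. 228. 279.] [141. 129. 108.]
jar [ 0.4341 -0.1314  0.1366] 0.0005 [307. 232. 380.] [217. 127. 160.]
jar [0.4294 0.2829 0.0772] 0.0015 [124. 237. 121.] [417. 175.  88.]
top [[15, 127, 141], [15, 128, 140], [16, 127, 142], [16, 127, 139], [16, 122, 155], [16, 122, 152], [16, 122, 152]]
scene [[17, 135, 125], [16, 135, 128], [16, 135, 128], [17, 135, 130], [18, 129, 142], [17, 130, 141], [17, 129, 138]]
```

```bash
cat > c.py <<'E'
from m import *
k=512/800
def coast(im,pts,r,thr):
    g=cv2.cvtColor(im,cv2.COLOR_RGB2HSV)[:,:,2].astype(np.float32)
    hp=cv2.GaussianBlur(g,(0,0),2.0)<thr
    out=[]
    for u,v in pts:
        u*=k;v*=k; roi=np.zeros(g.shape,np.uint8); cv2.ellipse(roi,((u,v),r,0),255,-1)
        m=cv2.morphologyEx((hp*roi).astype(np.uint8),cv2.MORPH_CLOSE,np.ones((5,5)))
        c=max(cv2.findContours(m,0,1)[0],key=cv2.contourArea)
        out.append(cv2.fitEllipse(cv2.convexHull(c)))
    return out
E
python3 - <<'E'
from c import *
T=np.load('pics/top0.npy');S=np.load('pics/scene0.npy')
a=coast(T,[(297,262),(354,257),(412,252),(468,246)],(35,35),148)
b=coast(S,[(524,380),(441,370),(362,361),(286,354)],(49,33),135)
P=[]
for x,y in zip(a,b):
    p,e=tri(ray('top',*x[0]),ray('scene',*y[0]));P.append(onz('top',*x[0],.022))
    print(np.round(p,4),round(e,4),'top@.022',np.round(P[-1],4),'scene@.022',np.round(onz('scene',*y[0],.022),4),np.round(x[1],1),np.round(y[1],1))
print(np.linalg.norm(np.diff(P,axis=0),axis=1))
V=T.copy()
for x in a: cv2.ellipse(V,x,(255,0,0),1)
W=S.copy()
for x in b: cv2.ellipse(W,x,(255,0,0),1)
o=np.vstack([cv2.resize(V[120:200,120:370],(800,256)),cv2.resize(W[200:280,100:430],(800,194))])
cv2.imwrite('pics/c.png',o[:,:,::-1])
E
```

```text
[0.6094 0.1478 0.0201] 0.0014 top@.022 [0.609  0.1468 0.022 ] scene@.022 [0.6116 0.1486 0.022 ] [30.2 35.4] [31.8 46.9]
[0.6163 0.0527 0.0211] 0.0005 top@.022 [0.6161 0.0523 0.022 ] scene@.022 [0.6173 0.0531 0.022 ] [29.9 34.8] [31.6 44.8]
[ 0.6231 -0.0419  0.0211] 0.0003 top@.022 [ 0.6229 -0.0418  0.022 ] scene@.022 [ 0.6243 -0.0417  0.022 ] [30.4 35.8] [31.5 44.2]
[ 0.6353 -0.1356  0.0239] 0.0007 top@.022 [ 0.6359 -0.1362  0.022 ] scene@.022 [ 0.633  -0.1365  0.022 ] [31.9 34.8] [29.4 47.2]
[0.09470322 0.09432962 0.09535413]
```

View pics/c.png

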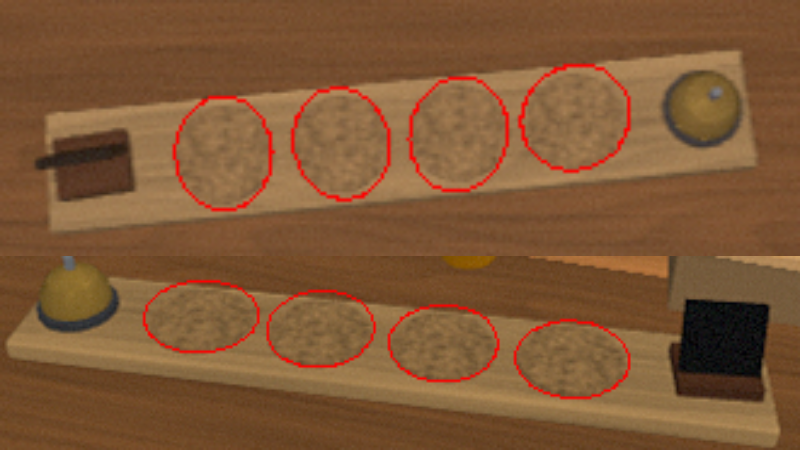

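The coaster ellipses fit the picture. They are 95 mm apart at z≈0.022, and the lid heights come out within 2 mm of the stated ones. I'll move above the carton jar, turning the fingers to close along x, and work out the cell walls.

Careful with the scale: shifts go in shares of 0.8 m and turns go in shares of pi rad. That gives: 26.5 cm / 80 = 0.3313, -24.2 cm / 80 = -0.3025, -1.267 rad / 3.1416 = -0.4033.

servo_tool(
  moves=[
    [0.0375,-0.0375,0,-0.0382],
    [0.075,-0.075,0,-0.0764],
    [0.1125,-0.1125,0,-0.1146],
    [0.15,-0.15,0,-0.1528],
    [0.1875,-0.1875,0,-0.191],
    [0.225,-0.225,0,-0.2292],
    [0.2625,-0.2625,0,-0.2674],
    [0.3,-0.2875,0,-0.3056],
    [0.3313,-0.3025,0,-0.3438],
    [0.3313,-0.3025,0,-0.3756],
    [0.3313,-0.3025,0,-0.4033],
    [0.3313,-0.3025,0,-0.4033],
    [0.3313,-0.3025,0,-0.4033],
    [0.3313,-0.3025,0,-0.4033],
  ],
  claw=0.25,
  force=30,
)

```text
time: 1.27
ee_pos: [0.4293, 0.283, 0.2312]
tcp_rot: [-180.0, 0.0, 90.2]
wrist_force: [0.3, 0.2, 0.2]
opening: 0.0637
grasp_force: 0.0
```

Run:
```python
from h import *
for p in [(157,331),(246,328),(158,427),(248,421)]: print(np.round(onz('top',p[0]*.64,p[1]*.64,.062),3))
o=get_obs(); print(o['ee_pos'],o['tcp_rot'],o['opening'],o['time'])
c=get_calibration('wrist'); print(c)
im=camera('wrist'); np.save('pics/w1.npy',im); cv2.imwrite('pics/w1.png',im[:,:,::-1])
```

```text
[0.491 0.349 0.062]
[0.495 0.213 0.062]
[0.349 0.336 0.062]
[0.356 0.203 0.062]
[0.42928169 0.28296334 0.2311664 ] [-1.79987080e+02  6.71822283e-03  9.01919056e+01] 0.06371555303098242 1.2667
{'fx': 295.5211395521455, 'fy': 295.5211395521455, 'cx': 261.7478355925684, 'cy': 192.95934592267733, 'tool_from_camera': array([[ 1.44960652e-03, -9.48014535e-01, -3.18223728e-01,
         8.18251367e-02],
       [ 9.99998939e-01,  1.42017096e-03,  3.24495810e-04,
         2.31726692e-04],
       [ 1.44305353e-04, -3.18223860e-01,  9.48015587e-01,
        -1.41706630e-01],
       [ 0.00000000e+00,  0.00000000e+00,  0.00000000e+00,
         1.00000000e+00]])}
```

View pics/w1.png

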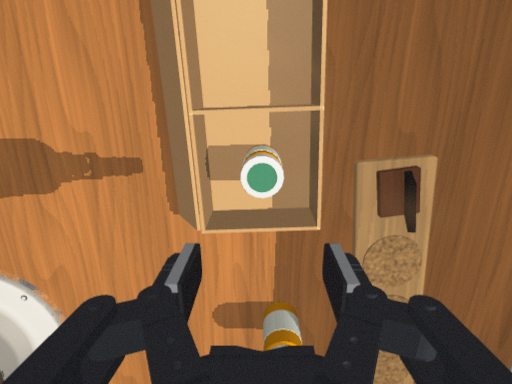

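The wrist view shows the lid at (262,178), which puts it within 1 mm of the TCP axis. The carton walls stand clear in x. Descend and grip.

In the tool's units: -19.6 cm / 80 = -0.245, -18.6 cm / 80 = -0.2325.

servo_tool(
  moves=[
    [0,0,-0.0375,0],
    [0,0,-0.075,0],
    [0,0,-0.1125,0],
    [0,0,-0.15,0],
    [0,0,-0.1875,0],
    [0,0,-0.2125,0],
    [0,0,-0.2325,0],
    [0,0,-0.245,0],
    [0,0,-0.245,0],
    [0,0,-0.245,0],
  ],
)

```text
time: 2.15
ee_pos: [0.4294, 0.283, 0.0357]
tcp_rot: [-180.0, 0.0, 90.1]
wrist_force: [-1.0, 0.1, 0.1]
opening: 0.0643
grasp_force: 0.0
```

servo_tool(
  moves=[
    [0,0,0,0],
    [0,0,0,0],
    [0,0,0,0],
    [0,0,0,0],
    [0,0,0,0],
    [0,0,0,0],
    [0,0,0,0],
    [0,0,0,0],
  ],
  claw=0.6,
)

```text
time: 2.82
ee_pos: [0.4302, 0.2834, 0.0368]
tcp_rot: [179.9, -0.1, 90.0]
wrist_force: [-1.3, 0.1, 6.8]
opening: 0.0454
grasp_force: 31.0
```

In the tool's units: 14 cm / 80 = 0.175, 13.3 cm / 80 = 0.1663.

servo_tool(
  moves=[
    [0,0,0.0063,0],
    [0,0,0.0188,0],
    [0,0,0.0375,0],
    [0,0,0.0625,0],
    [0,0,0.0938,0],
    [0,0,0.125,0],
    [0,0,0.15,0],
    [0,0,0.1663,0],
    [0,0,0.175,0],
    [0,0,0.175,0],
  ],
)

```text
time: 3.65
ee_pos: [0.4301, 0.2831, 0.1773]
tcp_rot: [179.9, -0.1, 90.0]
wrist_force: [-0.2, -0.1, -1.6]
opening: 0.0455
grasp_force: 31.0
```

In the tool's units: 17.8 cm / 80 = 0.2225, 17.4 cm / 80 = 0.2175.

servo_tool(
  moves=[
    [0.0063,-0.005,0,0],
    [0.0188,-0.015,0,0],
    [0.0375,-0.0288,0,0],
    [0.0625,-0.0475,0,0],
    [0.0875,-0.0663,0,0],
    [0.1125,-0.085,0,0],
    [0.1375,-0.1038,0,0],
    [0.1625,-0.1225,0,0],
    [0.1875,-0.1413,0,0],
    [0.2063,-0.1563,0,0],
    [0.2175,-0.165,0,0],
    [0.2225,-0.1688,0,0],
    [0.2225,-0.1688,0,0],
    [0.2225,-0.1688,0,0],
    [0.2225,-0.1688,0,0],
  ],
)

```text
time: 4.9
ee_pos: [0.6069, 0.1484, 0.1753]
tcp_rot: [-180.0, -0.0, 90.0]
wrist_force: [0.3, 0.3, -1.1]
opening: 0.0457
grasp_force: 31.1
```

```bash
cat > look.py <<'E'
from m import *
import sys
o=get_obs(); print(o['ee_pos'],o['tcp_rot'],o['opening'],o['grasp_force'],o['wrist_force'],o['time'])
T=camera('top');S=camera('scene')
for x in lids(T):
    for y in lids(S):
        p,e=tri(ray('top',*x[:2]),ray('scene',*y[:2]))
        if e<.006 and 0<p[2]<.35: print('jar',np.round(p,4),round(e,4),x[4],y[4])
cv2.imwrite(f'pics/{sys.argv[1]}.png',np.hstack([cv2.resize(i,(400,300)) for i in(T,S)])[:,:,::-1])
E
python3 look.py l1
```

```text
[0.60689177 0.14839813 0.17530659] [-1.79979948e+02 -7.61653575e-03  9.00437754e+01] 0.04570493110757384 31.085472106933594 [ 0.27464203  0.27337924 -1.06124404] 4.9Traceback (most recent call last):
  File "look.py", line 8, in <module>
    if e<.006 and 0<p[2]<.35: print('jar',np.round(p,4),round(e,4),x[4],y[4])
                                                                   ~^^^
IndexError: tuple index out of range
```

The jar is held: wrist load is −1.1 N, as expected for 0.12 kg. Lower to just above the coaster, then creep down while watching the force.

In the tool's units: -11.2 cm / 80 = -0.14, -11 cm / 80 = -0.1375.

servo_tool(
  moves=[
    [0.0013,0,-0.0088,0],
    [0.0013,-0.0013,-0.025,0],
    [0.0013,-0.0013,-0.05,0],
    [0.0013,-0.0013,-0.075,0],
    [0.0013,-0.0013,-0.1,0],
    [0.0013,-0.0013,-0.1188,0],
    [0.0013,-0.0013,-0.1313,0],
    [0.0013,-0.0013,-0.1375,0],
    [0.0013,-0.0013,-0.14,0],
    [0.0013,-0.0013,-0.14,0],
    [0.0013,-0.0013,-0.14,0],
  ],
)

```text
time: 5.92
ee_pos: [0.609, 0.147, 0.0643]
tcp_rot: [179.9, -0.0, 90.0]
wrist_force: [-1.1, -0.4, -0.7]
opening: 0.0454
grasp_force: 31.1
```

In the tool's units: -0.45 cm / 80 = -0.0056, -0.4 cm / 80 = -0.005.

servo_tool(
  moves=[
    [0,0,-0.0013,0],
    [0,0,-0.0025,0],
    [0,0,-0.0038,0],
    [0,0,-0.005,0],
    [0,0,-0.0056,0],
    [0,0,-0.0056,0],
  ],
)

```text
time: 6.42
ee_pos: [0.6086, 0.1468, 0.0589]
tcp_rot: [180.0, -0.0, 90.0]
wrist_force: [-0.6, 0.5, 0.1]
opening: 0.0454
grasp_force: 31.1
```

In the tool's units: -0.15 cm / 80 = -0.0019, -0.1 cm / 80 = -0.0013.

servo_tool(
  moves=[
    [0,0,-0.0013,0],
    [0,0,-0.0019,0],
    [0,0,-0.0019,0],
    [0,0,-0.0019,0],
  ],
)

```text
time: 6.75
ee_pos: [0.6086, 0.1468, 0.0589]
tcp_rot: [179.9, -0.0, 90.0]
wrist_force: [-4.1, -0.8, 9.6]
opening: 0.0454
grasp_force: 31.9
```

```bash
sed -i 's/x\[4\],y\[4\]/x[2],y[2]/' look.py; python3 look.py l2
```

```text
[0.60858382 0.1468198  0.05885944] [ 1.79939087e+02 -1.42415302e-02  8.99990086e+01] 0.0453635992290549 31.93172961473465 [-4.10848001 -0.81857077  9.5947806 ] 6.75
jar [0.4586 0.0411 0.0969] 0.0006 183 114
jar [ 0.4429 -0.3088  0.1163] 0.0003 277 108
jar [ 0.4343 -0.1314  0.1367] 0.0004 383 160
```

View pics/l2.png

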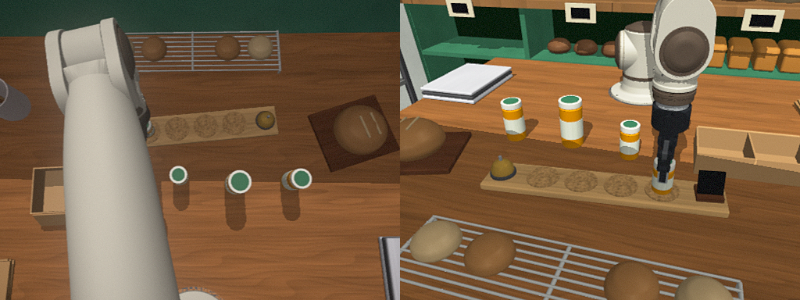

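Contact is at exactly the expected height, with the jar on the sign-end coaster (scene 662,175). Release, rise and move over the medium jar.

In the tool's units: 17 cm / 80 = 0.2125, 14 cm / 80 = 0.175.

servo_tool(
  moves=[
    [0,0,0.0013,0],
    [0,0,0.0013,0],
    [0,0,0.0013,0],
    [0,0,0.0013,0],
    [0,0,0.0013,0],
    [0,0,0.0125,0],
    [0,0,0.0313,0],
    [0,0,0.0625,0],
    [0,0,0.1,0],
    [0,0,0.1375,0],
    [0,0,0.175,0],
    [0,0,0.2125,0],
    [0,0,0.2125,0],
  ],
  claw=0.2,
)

```text
time: 7.93
ee_pos: [0.6098, 0.1471, 0.2347]
tcp_rot: [179.5, -0.1, 90.0]
wrist_force: [1.3, -0.2, 1.3]
opening: 0.0684
grasp_force: 0.0
```

In the tool's units: -15 cm / 80 = -0.1875, -13 cm / 80 = -0.1625.

servo_tool(
  moves=[
    [-0.0188,-0.0125,0,0],
    [-0.05,-0.0375,0,0],
    [-0.0875,-0.0625,0,0],
    [-0.125,-0.0875,0,0],
    [-0.1625,-0.1125,0,0],
    [-0.1875,-0.1325,0,0],
    [-0.1875,-0.1325,0,0],
    [-0.1875,-0.1325,0,0],
    [-0.1875,-0.1325,0,0],
  ],
)

```text
time: 8.68
ee_pos: [0.4589, 0.0409, 0.2278]
tcp_rot: [179.9, -0.0, 90.0]
wrist_force: [0.3, -0.3, 0.7]
opening: 0.0681
grasp_force: 0.0
```

```bash
cat > wl.py <<'E'
from m import *
import sys
from scipy.spatial.transform import Rotation as Ro
h=float(sys.argv[1]); o=get_obs(); im=camera('wrist'); c=get_calibration('wrist'); M=c['tool_from_camera']
R=Ro.from_euler('xyz',o['tcp_rot'],degrees=True).as_matrix()
print('tcp',o['ee_pos'],o['tcp_rot'],o['opening'],o['time'])
for u,v,a in lids(im):
    d=R@M[:3,:3]@[(u-c['cx'])/c['fx'],(v-c['cy'])/c['fy'],1]; q=o['ee_pos']+R@M[:3,3]
    print(np.round([u,v,a]),'lid',np.round(q+d*(h-q[2])/d[2],4))
E
python3 wl.py .098
```

```text
tcp [0.45890716 0.04092604 0.22780018] [ 1.79928927e+02 -1.42596584e-02  8.99831265e+01] 0.06806921963790655 8.6833
[ 439.   64. 1167.] lid [0.6094 0.1467 0.098 ]
[ 261.  183. 1110.] lid [0.4582 0.0419 0.098 ]
[239. 343. 278.] lid [ 0.4336 -0.1537  0.098 ]
```

The small jar stands within about 1.5 mm of its coaster's centre, and the medium jar is under the tool. Descend, grip, lift.

servo_tool(
  moves=[
    [0,0.0013,-0.025,0],
    [0,0.0013,-0.0625,0],
    [0,0.0013,-0.1,0],
    [0,0.0013,-0.1375,0],
    [0,0.0013,-0.175,0],
    [0,0.0013,-0.2,0],
    [0,0.0013,-0.2188,0],
    [0,0.0013,-0.2188,0],
    [0,0.0013,-0.2188,0],
  ],
)

```text
time: 9.48
ee_pos: [0.4584, 0.0422, 0.0518]
tcp_rot: [-179.9, 0.0, 90.0]
wrist_force: [-0.0, 0.8, -0.6]
opening: 0.0685
grasp_force: 0.0
```

servo_tool(
  moves=[
    [0,0,0,0],
    [0,0,0,0],
    [0,0,0,0],
    [0,0,0,0],
    [0,0,0,0],
    [0,0,0,0],
    [0,0,0,0],
    [0,0,0,0],
  ],
  claw=0.6,
)

```text
time: 10.15
ee_pos: [0.4593, 0.042, 0.0535]
tcp_rot: [179.9, -0.0, 90.0]
wrist_force: [0.3, 0.3, 5.7]
opening: 0.0516
grasp_force: 31.7
```

In the tool's units: 10 cm / 80 = 0.125, 9.5 cm / 80 = 0.1188.

servo_tool(
  moves=[
    [0,0,0.0063,0],
    [0,0,0.0188,0],
    [0,0,0.0375,0],
    [0,0,0.0625,0],
    [0,0,0.0875,0],
    [0,0,0.1063,0],
    [0,0,0.1188,0],
    [0,0,0.125,0],
    [0,0,0.125,0],
    [0,0,0.125,0],
  ],
)

```text
time: 10.98
ee_pos: [0.4584, 0.0418, 0.1518]
tcp_rot: [-180.0, 0.0, 90.0]
wrist_force: [0.1, -0.2, -2.0]
opening: 0.0514
grasp_force: 31.7
```

In the tool's units: 15.8 cm / 80 = 0.1975, -7.1 cm / 80 = -0.0888.

servo_tool(
  moves=[
    [0.0063,0,0,0],
    [0.0188,0.0013,0,0],
    [0.0438,0.0038,0,0],
    [0.075,0.005,0,0],
    [0.1125,0.0075,0,0],
    [0.1438,0.01,0,0],
    [0.1688,0.0125,0,0],
    [0.1875,0.0138,0,0],
    [0.1975,0.0138,0,0],
    [0.1975,0.0138,-0.0063,0],
    [0.1975,0.0138,-0.025,0],
    [0.1975,0.0138,-0.05,0],
    [0.1975,0.0138,-0.0688,0],
    [0.1975,0.0138,-0.0825,0],
    [0.1975,0.0138,-0.0888,0],
    [0.1975,0.0138,-0.0888,0],
    [0.1975,0.0138,-0.0888,0],
  ],
)

```text
time: 12.4
ee_pos: [0.6165, 0.0528, 0.0818]
tcp_rot: [180.0, -0.0, 90.0]
wrist_force: [0.1, 0.3, -0.6]
opening: 0.0516
grasp_force: 32.0
```

In the tool's units: -0.55 cm / 80 = -0.0069, -0.5 cm / 80 = -0.0063.

servo_tool(
  moves=[
    [0,0,-0.0013,0],
    [0,0,-0.0025,0],
    [0,0,-0.0038,0],
    [0,0,-0.005,0],
    [0,0,-0.0063,0],
    [0,0,-0.0069,0],
    [0,0,-0.0069,0],
  ],
)

```text
time: 12.98
ee_pos: [0.6165, 0.0528, 0.0758]
tcp_rot: [-180.0, -0.0, 90.0]
wrist_force: [-0.2, -0.4, -1.5]
opening: 0.0515
grasp_force: 32.1
```

In the tool's units: -0.2 cm / 80 = -0.0025, -0.15 cm / 80 = -0.0019.

servo_tool(
  moves=[
    [0,0,-0.0006,0],
    [0,0,-0.0013,0],
    [0,0,-0.0019,0],
    [0,0,-0.0025,0],
    [0,0,-0.0025,0],
    [0,0,-0.0025,0],
  ],
)

```text
time: 13.48
ee_pos: [0.6166, 0.0529, 0.0756]
tcp_rot: [179.9, -0.0, 90.0]
wrist_force: [-5.3, -0.4, 10.2]
opening: 0.0515
grasp_force: 33.1
```

In the tool's units: 16.5 cm / 80 = 0.2063, 14 cm / 80 = 0.175.

servo_tool(
  moves=[
    [0,0,0.0013,0],
    [0,0,0.0013,0],
    [0,0,0.0013,0],
    [0,0,0.0013,0],
    [0,0,0.0013,0],
    [0,0,0.0125,0],
    [0,0,0.0313,0],
    [0,0,0.0625,0],
    [0,0,0.1,0],
    [0,0,0.1375,0],
    [0,0,0.175,0],
    [0,0,0.2063,0],
    [0,0,0.2063,0],
  ],
  claw=0.1,
)

```text
time: 14.57
ee_pos: [0.6177, 0.0529, 0.2454]
tcp_rot: [179.5, -0.0, 90.0]
wrist_force: [0.8, 0.3, 1.0]
opening: 0.077
grasp_force: 0.0
```

In the tool's units: -36.2 cm / 80 = -0.4525, -34 cm / 80 = -0.425.

servo_tool(
  moves=[
    [-0.0088,-0.0188,0,0],
    [-0.025,-0.05,0,0],
    [-0.0425,-0.0875,0,0],
    [-0.06,-0.125,0,0],
    [-0.0775,-0.1625,0,0],
    [-0.0963,-0.2,0,0],
    [-0.1138,-0.2375,0,0],
    [-0.1313,-0.275,0,0],
    [-0.15,-0.3125,0,0],
    [-0.1675,-0.35,0,0],
    [-0.185,-0.3875,0,0],
    [-0.2038,-0.425,0,0],
    [-0.2175,-0.4525,0,0],
    [-0.2175,-0.4525,0,0],
    [-0.2175,-0.4525,0,0],
    [-0.2175,-0.4525,0,0],
  ],
)

```text
time: 15.9
ee_pos: [0.4426, -0.3089, 0.2389]
tcp_rot: [180.0, -0.0, 90.0]
wrist_force: [-0.5, 0.1, 0.1]
opening: 0.0767
grasp_force: 0.0
```

```bash
python3 wl.py .118; python3 look.py l3
```

```text
tcp [ 0.44260801 -0.30892158  0.23888096] [ 1.79992117e+02 -1.42940583e-02  8.99787313e+01] 0.07666695879854002 15.9
[ 0.4428459 -0.3085508  0.2389232] [ 1.79989363e+02 -8.31839557e-03  9.00307450e+01] 0.07682434088940973 0.0 [ 0.75982677 -0.38790425  0.31837614] 15.95
jar [0.6161 0.0519 0.1193] 0.0008 151 191
jar [0.6094 0.1462 0.0995] 0.001 102 145
jar [ 0.4428 -0.3089  0.1162] 0.0002 277 108
jar [ 0.4343 -0.1314  0.1367] 0.0004 381 160
```

View pics/l3.png

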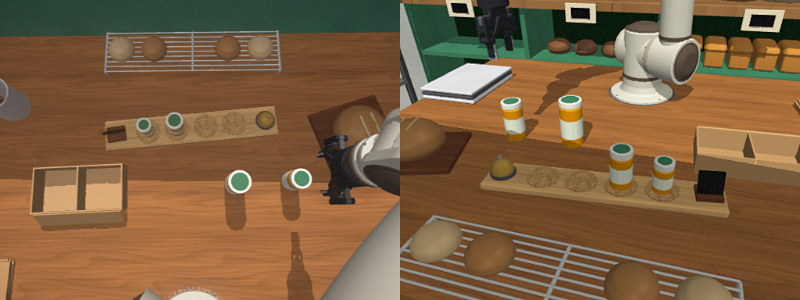

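The small and medium jars are upright on coasters a and b, both within 2 mm. The gripper is above the large jar; its lid blob in the wrist view was over my area limit, but the triangulated position agrees with the TCP. Descend and grip.

In the tool's units: -16.6 cm / 80 = -0.2075, -15.5 cm / 80 = -0.1938.

servo_tool(
  moves=[
    [0,0,-0.025,0],
    [0,0,-0.0625,0],
    [0,0,-0.1,0],
    [0,0,-0.1375,0],
    [0,0,-0.1688,0],
    [0,0,-0.1938,0],
    [0,0,-0.2075,0],
    [0,0,-0.2075,0],
    [0,0,-0.2075,0],
  ],
)

```text
time: 16.8
ee_pos: [0.4428, -0.3088, 0.0733]
tcp_rot: [-180.0, -0.0, 90.0]
wrist_force: [0.5, 0.4, -1.0]
opening: 0.0767
grasp_force: 0.0
```

servo_tool(
  moves=[
    [0,0,0,0],
    [0,0,0,0],
    [0,0,0,0],
    [0,0,0,0],
    [0,0,0,0],
    [0,0,0,0],
    [0,0,0,0],
    [0,0,0,0],
  ],
  claw=0.5,
  force=40,
)

```text
time: 17.47
ee_pos: [0.4432, -0.3097, 0.0747]
tcp_rot: [179.9, 0.1, 90.0]
wrist_force: [-1.9, 1.0, 6.8]
opening: 0.0572
grasp_force: 42.0
```

In the tool's units: 10 cm / 80 = 0.125, 9.5 cm / 80 = 0.1188.

servo_tool(
  moves=[
    [0,0,0.0063,0],
    [0,0,0.0188,0],
    [0,0,0.0375,0],
    [0,0,0.0625,0],
    [0,0,0.0875,0],
    [0,0,0.1063,0],
    [0,0,0.1188,0],
    [0,0,0.125,0],
    [0,0,0.125,0],
    [0,0,0.125,0],
  ],
)

```text
time: 18.3
ee_pos: [0.4424, -0.3091, 0.1722]
tcp_rot: [-180.0, -0.0, 90.0]
wrist_force: [0.2, -0.7, -3.9]
opening: 0.0572
grasp_force: 43.4
```

In the tool's units: 26.7 cm / 80 = 0.3338, 18.3 cm / 80 = 0.2288.

servo_tool(
  moves=[
    [0.0063,0.0088,0,0],
    [0.0188,0.0275,0,0],
    [0.0375,0.055,0,0],
    [0.0625,0.0913,0,0],
    [0.0875,0.1275,0,0],
    [0.1125,0.1638,0,0],
    [0.1375,0.2,0,0],
    [0.1625,0.2375,0,0],
    [0.1875,0.2738,0,0],
    [0.21,0.3063,0,0],
    [0.2238,0.3263,0,0],
    [0.2288,0.3338,0,0],
    [0.2288,0.3338,0,0],
    [0.2288,0.3338,0,0],
    [0.2288,0.3338,0,0],
  ],
)

```text
time: 19.55
ee_pos: [0.6249, -0.043, 0.1725]
tcp_rot: [-180.0, 0.0, 90.0]
wrist_force: [0.2, -0.6, -2.7]
opening: 0.0572
grasp_force: 43.8
```

In the tool's units: -6.9 cm / 80 = -0.0863, -6.5 cm / 80 = -0.0813.

servo_tool(
  moves=[
    [0,0,-0.0088,0],
    [0,0,-0.025,0],
    [0,0,-0.05,0],
    [0,0,-0.0688,0],
    [0,0,-0.0813,0],
    [0,0,-0.0863,0],
    [0,0,-0.0863,0],
    [0,0,-0.0863,0],
  ],
)

```text
time: 20.22
ee_pos: [0.6256, -0.0425, 0.1045]
tcp_rot: [180.0, 0.0, 90.0]
wrist_force: [0.2, 0.6, -2.3]
opening: 0.0571
grasp_force: 43.8
```

In the tool's units: -0.6 cm / 80 = -0.0075, -0.5 cm / 80 = -0.0063.

servo_tool(
  moves=[
    [0,0,-0.0013,0],
    [0,0,-0.0025,0],
    [0,0,-0.0038,0],
    [0,0,-0.005,0],
    [0,0,-0.0063,0],
    [0,0,-0.0075,0],
    [0,0,-0.0075,0],
  ],
)

```text
time: 20.8
ee_pos: [0.6254, -0.0422, 0.0975]
tcp_rot: [-180.0, -0.0, 90.0]
wrist_force: [-0.7, -0.2, -3.5]
opening: 0.0571
grasp_force: 43.8
```

In the tool's units: -0.2 cm / 80 = -0.0025, -0.15 cm / 80 = -0.0019.

servo_tool(
  moves=[
    [0,0,-0.0006,0],
    [0,0,-0.0013,0],
    [0,0,-0.0019,0],
    [0,0,-0.0025,0],
    [0,0,-0.0025,0],
    [0,0,-0.0025,0],
  ],
)

```text
time: 21.3
ee_pos: [0.6256, -0.0422, 0.0968]
tcp_rot: [180.0, 0.0, 90.0]
wrist_force: [-3.2, 0.6, 6.0]
opening: 0.0572
grasp_force: 44.5
```

servo_tool(
  moves=[
    [0,0,0.0013,0],
    [0,0,0.0013,0],
    [0,0,0.0013,0],
    [0,0,0.0013,0],
    [0,0,0.0013,0],
    [0,0,0.0125,0],
    [0,0,0.0313,0],
    [0,0,0.0625,0],
    [0,0,0.1,0],
    [0,0,0.1375,0],
    [0,0,0.175,0],
    [0,0,0.1938,0],
    [0,0,0.1938,0],
  ],
  claw=0,
)

```text
time: 22.38
ee_pos: [0.6265, -0.0423, 0.256]
tcp_rot: [179.6, 0.0, 90.0]
wrist_force: [0.8, -0.6, -0.6]
opening: 0.0852
grasp_force: 0.0
```

In the tool's units: -19.1 cm / 80 = -0.2388, -16 cm / 80 = -0.2.

servo_tool(
  moves=[
    [-0.0188,-0.0088,0,0],
    [-0.05,-0.0238,0,0],
    [-0.0875,-0.0413,0,0],
    [-0.125,-0.0588,0,0],
    [-0.1625,-0.0763,0,0],
    [-0.2,-0.0938,0,0],
    [-0.2388,-0.1113,0,0],
    [-0.2388,-0.1113,0,0],
    [-0.2388,-0.1113,0,0],
    [-0.2388,-0.1113,0,0],
  ],
)

```text
time: 23.22
ee_pos: [0.4347, -0.1312, 0.2508]
tcp_rot: [180.0, 0.0, 90.0]
wrist_force: [0.7, -0.3, -0.4]
opening: 0.0853
grasp_force: 0.0
```

```bash
sed -i 's/<1500/<4000/' m.py; python3 wl.py .138
```

```text
tcp [ 0.4346975  -0.13121896  0.2507747 ] [1.79968850e+02 4.90479033e-04 8.99707073e+01] 0.08526014779459731 23.2167
[ 493.   82. 1914.] lid [ 0.6217 -0.0401  0.138 ]
[ 261.  188. 2176.] lid [ 0.434 -0.13   0.138]
```

Aligned over the giant jar, so descend to TCP z≈0.093, grip and lift.

In the tool's units: -15.8 cm / 80 = -0.1975, -15 cm / 80 = -0.1875.

servo_tool(
  moves=[
    [0,0,-0.025,0],
    [0,0,-0.0625,0],
    [0,0,-0.1,0],
    [0,0,-0.1375,0],
    [0,0,-0.1688,0],
    [0,0,-0.1875,0],
    [0,0,-0.1975,0],
    [0,0,-0.1975,0],
    [0,0,-0.1975,0],
  ],
)

```text
time: 24.02
ee_pos: [0.435, -0.1309, 0.0931]
tcp_rot: [-180.0, -0.0, 90.0]
wrist_force: [-0.1, 0.0, 0.5]
opening: 0.0854
grasp_force: 0.0
```

servo_tool(
  moves=[
    [0,0,0,0],
    [0,0,0,0],
    [0,0,0,0],
    [0,0,0,0],
    [0,0,0,0],
    [0,0,0,0],
    [0,0,0,0],
    [0,0,0,0],
  ],
  claw=0.45,
  force=50,
)

```text
time: 24.68
ee_pos: [0.4351, -0.1314, 0.0943]
tcp_rot: [179.9, 0.0, 90.0]
wrist_force: [-2.8, -0.3, 6.2]
opening: 0.063
grasp_force: 54.0
```

In the tool's units: 10 cm / 80 = 0.125, 9.5 cm / 80 = 0.1188.

servo_tool(
  moves=[
    [0,0,0.0063,0],
    [0,0,0.0188,0],
    [0,0,0.0375,0],
    [0,0,0.0625,0],
    [0,0,0.0875,0],
    [0,0,0.1063,0],
    [0,0,0.1188,0],
    [0,0,0.125,0],
    [0,0,0.125,0],
    [0,0,0.125,0],
  ],
)

```text
time: 25.52
ee_pos: [0.4344, -0.1312, 0.1923]
tcp_rot: [-180.0, -0.0, 90.0]
wrist_force: [-0.6, 1.6, -5.1]
opening: 0.063
grasp_force: 55.9
```

In the tool's units: 19.9 cm / 80 = 0.2488, 19.2 cm / 80 = 0.24.

servo_tool(
  moves=[
    [0.0063,0,0,0],
    [0.0188,0,0,0],
    [0.0438,-0.0013,0,0],
    [0.075,-0.0025,0,0],
    [0.1125,-0.0025,0,0],
    [0.15,-0.0038,0,0],
    [0.1875,-0.005,0,0],
    [0.2188,-0.0063,0,0],
    [0.24,-0.0063,0,0],
    [0.2488,-0.0063,0,0],
    [0.2488,-0.0063,0,0],
    [0.2488,-0.0063,0,0],
    [0.2488,-0.0063,0,0],
  ],
)

```text
time: 26.6
ee_pos: [0.6328, -0.1362, 0.1927]
tcp_rot: [-180.0, -0.0, 90.0]
wrist_force: [-0.9, 0.8, -3.9]
opening: 0.0631
grasp_force: 56.9
```

In the tool's units: -6.9 cm / 80 = -0.0863, -6.5 cm / 80 = -0.0813.

servo_tool(
  moves=[
    [0,0,-0.0088,0],
    [0,0,-0.025,0],
    [0,0,-0.05,0],
    [0,0,-0.0688,0],
    [0,0,-0.0813,0],
    [0,0,-0.0863,0],
    [0,0,-0.0863,0],
    [0,0,-0.0863,0],
  ],
)

```text
time: 27.27
ee_pos: [0.6336, -0.1363, 0.1246]
tcp_rot: [180.0, 0.0, 90.0]
wrist_force: [-0.2, 0.8, -3.6]
opening: 0.0629
grasp_force: 56.9
```

In the tool's units: -0.6 cm / 80 = -0.0075, -0.5 cm / 80 = -0.0063.

servo_tool(
  moves=[
    [0,0,-0.0013,0],
    [0,0,-0.0025,0],
    [0,0,-0.0038,0],
    [0,0,-0.005,0],
    [0,0,-0.0063,0],
    [0,0,-0.0075,0],
    [0,0,-0.0075,0],
  ],
)

```text
time: 27.85
ee_pos: [0.6334, -0.1362, 0.1175]
tcp_rot: [-180.0, -0.0, 90.0]
wrist_force: [0.2, 1.0, -4.0]
opening: 0.0633
grasp_force: 56.9
```

In the tool's units: -0.2 cm / 80 = -0.0025, -0.15 cm / 80 = -0.0019.

servo_tool(
  moves=[
    [0,0,-0.0006,0],
    [0,0,-0.0013,0],
    [0,0,-0.0019,0],
    [0,0,-0.0025,0],
    [0,0,-0.0025,0],
    [0,0,-0.0025,0],
  ],
)

```text
time: 28.35
ee_pos: [0.6335, -0.1362, 0.1164]
tcp_rot: [180.0, 0.0, 90.0]
wrist_force: [-2.6, 1.0, 3.4]
opening: 0.0627
grasp_force: 57.3
```

Contact. Release, rise, and back the arm away for a last look.

In the tool's units: 14 cm / 80 = 0.175, 11 cm / 80 = 0.1375.

servo_tool(
  moves=[
    [0,0,0.0006,0],
    [0,0,0.0006,0],
    [0,0,0.0006,0],
    [0,0,0.0006,0],
    [0,0,0.0006,0],
    [0,0,0.0125,0],
    [0,0,0.0313,0],
    [0,0,0.0625,0],
    [0,0,0.1,0],
    [0,0,0.1375,0],
    [0,0,0.175,0],
    [0,0,0.175,0],
  ],
  claw=0,
)

```text
time: 29.35
ee_pos: [0.6345, -0.1364, 0.2634]
tcp_rot: [179.5, 0.1, 90.0]
wrist_force: [0.3, -1.0, 0.9]
opening: 0.0857
grasp_force: 0.0
```

In the tool's units: -22 cm / 80 = -0.275, -21 cm / 80 = -0.2625.

servo_tool(
  moves=[
    [-0.025,-0.0188,0,0],
    [-0.0625,-0.05,0,0],
    [-0.1,-0.0813,0,0],
    [-0.1375,-0.1125,0,0],
    [-0.175,-0.1438,0,0],
    [-0.2125,-0.175,0,0],
    [-0.25,-0.2063,0,0],
    [-0.275,-0.2375,0,0],
    [-0.275,-0.2625,0,0],
    [-0.275,-0.2625,0,0],
    [-0.275,-0.2625,0,0],
  ],
)

```text
time: 30.27
ee_pos: [0.4131, -0.3468, 0.2561]
tcp_rot: [180.0, -0.0, 89.9]
wrist_force: [-0.7, 0.0, 0.5]
opening: 0.0853
grasp_force: 0.0
```

```bash
python3 look.py l4
```

```text
[ 0.41313847 -0.34680916  0.25609044] [ 1.79984123e+02 -6.90476223e-04  8.98848772e+01] 0.08534717243294501 0.0 [-0.66594509  0.04995026  0.52663903] 30.2667
jar [ 0.6335 -0.1361  0.1592] 0.0 332 296
jar [ 0.6253 -0.0402  0.1391] 0.0001 230 241
jar [0.6164 0.0519 0.1195] 0.0006 158 191
jar [0.6094 0.1462 0.0995] 0.001 101 145
```

View pics/l4.png

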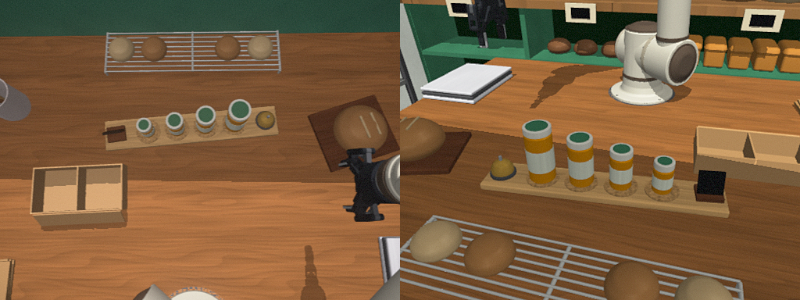

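All four jars stand upright on their coasters (lids within 2 mm, heights right), sign and bell look in place, and the gripper is clear.

```bash
python3 -c "from workcell import *; print(job_done())"
```

```text
the job is handed in; nothing more can be done
None
```

I placed the four jars upright on their coasters in size order, smallest by the sign and largest by the bell, each about 2 mm or less from centre, and handed the job in at about 30 s; the judge's verdict was not shown.

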